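# Line up the paint pots by height on the storage board

## Task

Tidy up the craft table: stand the four lidded paint pots on the four cork discs of the storage board, one centred on each disc, in order of height, with the tallest next to the tall wooden end block and the shortest at the other end. Leave them standing upright on their bases; do not tip any pot over on the way, and leave the roll of tape where it is.

Things in the scene. Friction and masses are not known exactly. Their poses are not given: they have to be found in the camera images.
- pot_45: The shortest and thinnest of four closed round paint pots, white plastic with a paper label and a grey screw lid: a plain upright cylinder 45 mm high and 34 mm in diameter all the way up, standing loose on the table. Origin: centre of its underside; z points up out of the lid.
- pot_65: The second shortest of four closed round paint pots, white plastic with a paper label and a grey screw lid: a plain upright cylinder 65 mm high and 40 mm in diameter all the way up, standing loose on the table. Origin: centre of its underside; z points up out of the lid.
- pot_85: The second tallest of four closed round paint pots, white plastic with a paper label and a grey screw lid: a plain upright cylinder 85 mm high and 46 mm in diameter all the way up, standing loose on the table. Origin: centre of its underside; z points up out of the lid.
- pot_105: The tallest and widest of four closed round paint pots, white plastic with a paper label and a grey screw lid: a plain upright cylinder 105 mm high and 52 mm in diameter all the way up, standing loose on the table. Origin: centre of its underside; z points up out of the lid.
- disc_1: One of four equal, fixed round cork discs, 64 mm in diameter and 3 mm thick, stuck in a straight row 85 mm apart, centre to centre, on a plywood board (110 mm wide, 460 mm long, 18 mm thick, fixed flat on the table). disc_1 to disc_4 follow one another along the row. Origin: centre of its underside, 18 mm above the table; its top, on which a pot stands, is 21 mm above the table; y points along the row from disc_1 to disc_4, x across the board, z up.
- disc_2: One of four equal, fixed round cork discs, 64 mm in diameter and 3 mm thick, stuck in a straight row 85 mm apart, centre to centre, on a plywood board (110 mm wide, 460 mm long, 18 mm thick, fixed flat on the table). disc_1 to disc_4 follow one another along the row. Origin: centre of its underside, 18 mm above the table; its top, on which a pot stands, is 21 mm above the table; y points along the row from disc_1 to disc_4, x across the board, z up.
- disc_3: One of four equal, fixed round cork discs, 64 mm in diameter and 3 mm thick, stuck in a straight row 85 mm apart, centre to centre, on a plywood board (110 mm wide, 460 mm long, 18 mm thick, fixed flat on the table). disc_1 to disc_4 follow one another along the row. Origin: centre of its underside, 18 mm above the table; its top, on which a pot stands, is 21 mm above the table; y points along the row from disc_1 to disc_4, x across the board, z up.
- disc_4: One of four equal, fixed round cork discs, 64 mm in diameter and 3 mm thick, stuck in a straight row 85 mm apart, centre to centre, on a plywood board (110 mm wide, 460 mm long, 18 mm thick, fixed flat on the table). disc_1 to disc_4 follow one another along the row. Origin: centre of its underside, 18 mm above the table; its top, on which a pot stands, is 21 mm above the table; y points along the row from disc_1 to disc_4, x across the board, z up.
- tall_end: Fixed upright dark wooden end block at one end of the board, 110 mm high, 90 mm across the board and 22 mm thick, beside either disc_1 or disc_4, its middle 79.5 mm from the centre of that disc (it changes ends). The other end of the board has only a low wooden strip, 12 mm high. Origin: centre of its underside, 18 mm above the table.
- tape_roll: Bystander: a loose white roll of tape lying flat on the table to the left of the board, 100 mm outer diameter, 76 mm hole, 45 mm high. Origin: centre of its underside.
Not all that is in view belongs to the job. Leave any orange or pink look-alike of the pot_105 alone.

How it is judged:
By the outcome, as a careful person would: the job done as asked, in the order asked, and still so for the second after the job is handed in, with the robot touching nothing.
It also fails if it takes over 106 s, if anything falls off the work surface, if the arm or the gripper's body presses on something with over 40 N, if the wrist force passes 120 N, or if a joint passes its speed limit or range.

## Robot

A 7-joint arm with a two-finger parallel gripper is mounted at the origin on the work surface. World frame = base frame: x ahead of the robot, y to its left, z up, the work surface at z = 0. Lengths are in m, angles in rad, forces in N, time in s.
With the tool pointing down it reaches from about 0.425 to 0.925 m from the base axis. Payload 6.8 kg.
Tool frame: the origin (TCP) lies at the very end of the fingers, on their centre line; the grasp point (between the pads) lies 19 mm behind it; z points along the fingers, x is the direction in which the jaws open and shut, and the axes are right-handed (so a half turn about z gives the same grasp; the last joint's range is limited). The gripper opens to 85 mm and grips with 20 to 120 N. Pads are 22 mm wide; open, the fingers measure 114 mm over their backs; the gripper's body (76 mm by 85 mm) begins 54 mm behind the grasp point. The pads swing forward as they close: fully open they stand 13 mm farther back than shut.
Start: joints at [-1.256, 0.477, 0.022, 1.555, -0.011, 1.109, -0.083], TCP at [0.277, 0.616, 0.231] pointing down, gripper open.
Joint ranges: [-2.96, 2.96], [-0.34, 2.1], [-1.41, 1.46], [0.24, 2.44], [-1.37, 4.51], [0.17, 1.92], [-2.96, 2.96]. Speed limits (rad/s): [2.39, 2.39, 3.14, 3.14, 3.14, 3.14, 3.14].

## Interface

Orientations are given as a rotation vector (axis times angle).
In Python, from bench import get_obs, imaging, hand_in gives the robot as it stands.
- The arm moves only by the tool send_rows, never from a script. Its argument "motion" is a list of rows, each an object with "dp": the shift along the world's x, y, z in m, a list of three; "rot": the turn, a rotation vector about the world's x, y, z in rad, a list of three; "grip": the finger opening in m, from 0 to 0.0854. In form: [{"dp": [dx, dy, dz], "rot": [ax, ay, az], "grip": grip}, ...]. A call has 1 to 20 rows; each row shifts and turns the pose as measured when the row begins; what a row does not reach is not made up. A row lasts 1/8 s, in which the tool goes at most 62.5 mm and 10.7 degrees, less where a joint would pass 70% of its speed; a pose out of reach is approached as far as the arm can. A call is refused whole if a number of a shift passes 0.0625 or a number of a turn 0.188, either way. A call with a gripper value outside its range is refused whole. The fingers move at their own pace and stop on an object; "grip_force" is the grip in N (left out, the last holds). Time passes only in rows, so rows that do not move let the fingers close. It gives the time, the measured TCP pose, the force and the opening at its end, in the units of the state.
- get_obs(): the state, without advancing time (a new reading comes with each control period).
- imaging.grab_frame(name): name is "scene" or "top" or "wrist"; returns a dict with "img" (400x640x3 uint8, red, green, blue), "fx", "fy", "cx", "cy" (pixels), "R" (3x3) and "t" (3): a world point X has camera coordinates R X + t. Camera axes: x right, y down, z forward; pixel columns grow to the right and rows downward; lengths in m; the calibration is good to about 2 mm. The wrist camera is an equidistant fisheye: a pixel r from the principal point sees the ray r / f radians off the axis. A picture is of the moment at which its call begins. There is no depth.
- hand_in(): hands the job in, once; it reports no verdict.
The state is a dict: "clock": time; "joints": joint angles; "qvel": joint speeds; "tau": joint torques, N m; "tcp_pos": TCP position; "orientation": TCP orientation; "contact_force": force on the tool from outside, world axes, zero at the start; "moment": the same for the moment, N m; "grip_width": finger opening in m.
Only numpy, scipy, OpenCV 4.12 (cv2) and the standard library are available. Lean on these libraries where they do the work, as an engineer would, in place of code of your own. Each camera call takes 0.05 s, during which the arm holds its last target. There are 200 camera calls.

## Working session

There is one attempt and no reset: what is moved stays moved. The work goes in short steps, Python scripts to look and compute and a tool call to move; the robot and the scene stay as the last step left them, time stands still between calls to the robot, and variables do not carry over. Pictures are saved under pics/ and viewed, about 12 in all and at most 16, crops included, and the job is handed in when it is done.

Besides the shell and the picture viewer there is one more tool, called after "Call:" in YAML: its name, and indented under it one key for each argument. send_rows: Moves the arm, as the interface text tells. Its arguments: {"type":"object","properties":{"motion":{"type":"array","items":{"type":"object","properties":{"dp":{"type":"array","items":{"type":"number"}},"rot":{"type":"array","items":{"type":"number"}},"grip":{"type":"number"}}}},"grip_force":{"type":"number"}},"required":["motion"]}

```bash
mkdir -p pics; ls; python3 - <<'E'
from bench import get_obs, imaging
import cv2,json
print(get_obs())
for n in ["scene","top"]:
    f=imaging.grab_frame(n); cv2.imwrite(f"pics/{n}0.png",f["img"][:,:,::-1])
    print(n,{k:(f[k].tolist() if hasattr(f[k],'tolist') else f[k]) for k in f if k!="img"})
E
```

```text
pics
{'clock': 0.0, 'joints': array([-1.25609573,  0.47778475,  0.02234058,  1.55646127, -0.01150201,
        1.10928801, -0.08308819]), 'qvel': array([-1.26424190e-04, -1.99531193e-03,  1.70951684e-03, -7.12936805e-04,
        1.36547938e-03, -9.00598711e-05,  8.65396077e-04]), 'tau': array([-5.98123770e-04, -5.96440315e+01,  1.60748418e+00, -2.81208247e+01,
        1.24620635e-02,  9.02533997e-03, -7.05655950e-06]), 'tcp_pos': array([0.27673354, 0.61501442, 0.23033188]), 'orientation': array([ 2.63716515e+00,  1.70531198e+00, -2.27100715e-03]), 'contact_force': array([-1.14187121, -0.23320441,  0.22082633]), 'moment': array([0.06826571, 0.01575926, 0.02023327]), 'grip_width': 0.08551378030398958}
scene {'fx': 442.6583389553447, 'fy': 442.6583389553447, 'cx': 324.1382996032418, 'cy': 207.05870647986941, 'R': [[-0.4626860725017194, 0.8865204829695621, 0.001741145699728183], [0.5066465743785644, 0.2660358109208445, -0.8200818227336554], [-0.7274825406725575, -0.37855829218642506, -0.5722436303127347]], 't': [0.16914512179824598, -0.2490361767345786, 1.4223595003970988]}
top {'fx': 378.1459770154101, 'fy': 378.1459770154101, 'cx': 322.9922067888035, 'cy': 199.68205836702347, 'R': [[0.0030804319273007945, -0.9998050458834746, -0.019503362917314873], [-0.9875417416489635, 2.6945923149809773e-05, -0.15735726158919072], [0.15732710967939706, 0.019745113315968857, -0.9873491333161064]], 't': [0.1162128485572886, 0.5122863397858887, 0.9902064799814503]}
```

View pics/scene0.png

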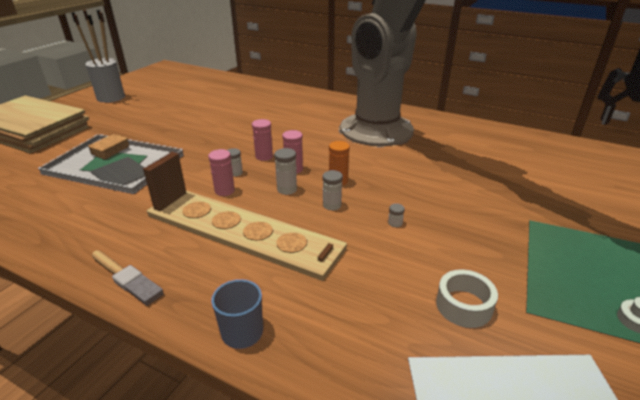

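View pics/top0.png

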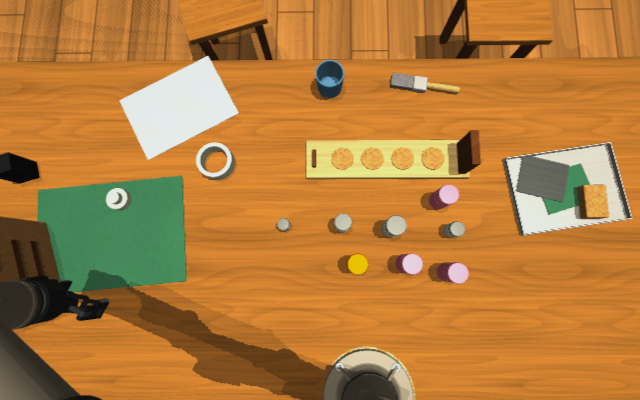

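The top view shows four grey-lidded pots, at about (284,225), (343,223), (396,226) and (456,229). The pink and orange look-alikes are around them. The discs run from (342,158) to (432,158), with the tall end block on the right (-y). I'll enlarge this area.

```bash
python3 - <<'E'
import cv2
a=cv2.imread("pics/top0.png")[135:290,270:490]
cv2.imwrite("pics/topc.png",cv2.resize(a,None,fx=3.6,fy=3.6,interpolation=cv2.INTER_CUBIC))
a=cv2.imread("pics/scene0.png")[110:280,140:420]
cv2.imwrite("pics/scenec.png",cv2.resize(a,None,fx=2.8,fy=2.8,interpolation=cv2.INTER_CUBIC))
E
```

```text
(no output)
```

View pics/topc.png

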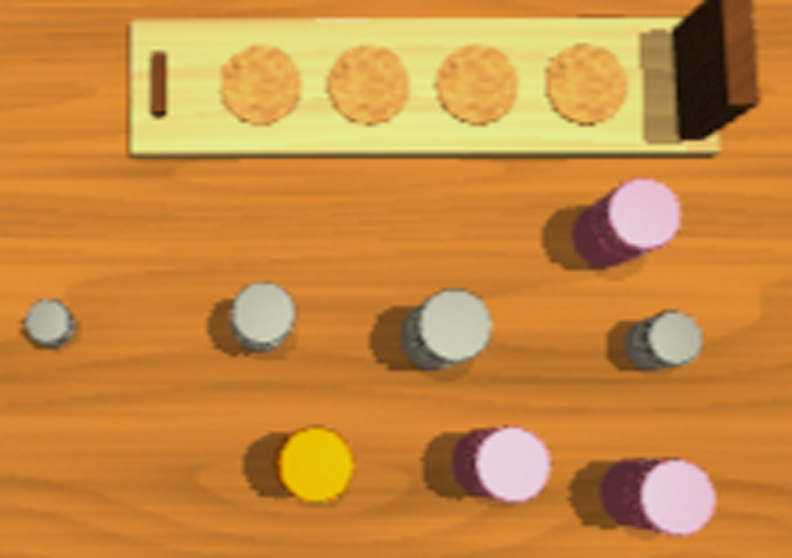

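View pics/scenec.png

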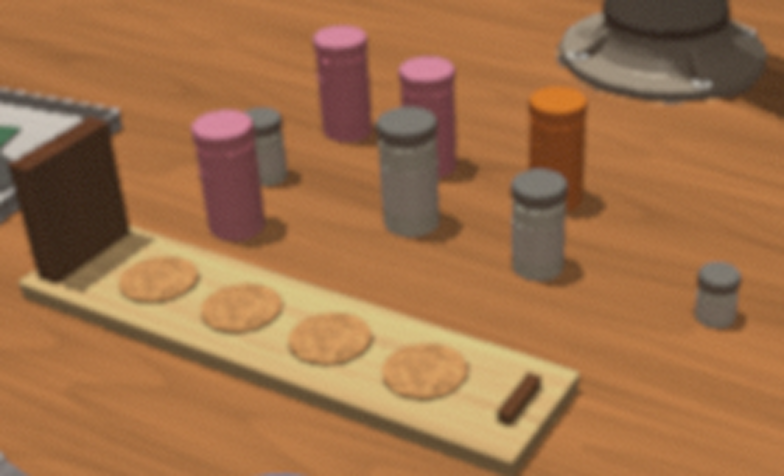

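The crops show pot_45 lid at (48,323), pot_85 at (263,315), pot_105 at (454,326) and pot_65 at (675,338). Their lid widths in pixels match the diameters. Discs are at (261,84), (369,84), (477,84) and (587,84).

```bash
cat > h.py <<'E'
import numpy as np
from bench import get_obs, imaging
def back(f,u,v,z):
    d=f["R"].T@np.array([(u-f["cx"])/f["fx"],(v-f["cy"])/f["fy"],1]); c=-f["R"].T@f["t"]
    return c+d*(z-c[2])/d[2]
def proj(f,X):
    p=f["R"]@np.array(X)+f["t"]; return f["fx"]*p[0]/p[2]+f["cx"],f["fy"]*p[1]/p[2]+f["cy"]
E
python3 - <<'E'
from h import *
T=imaging.grab_frame("top");S=imaging.grab_frame("scene")
top={'p45':(48,323,.045),'p85':(263,315,.085),'p105':(454,326,.105),'p65':(675,338,.065),'d_a':(261,84,.021),'d_b':(369,84,.021),'d_c':(477,84,.021),'d_d':(587,84,.021),'pink1':(644,215,.105),'pink2':(512,464,.105),'pink3':(678,497,.105),'or':(316,465,.105)}
sc={'p45':(719,277),'p85':(539,187),'p105':(407,125),'d_a':(426,371),'d_b':(330,338),'d_c':(242,308),'d_d':(158,279),'pink1':(224,126),'or':(558,102)}
for k,(u,v,z) in top.items():
    a=back(T,(u+.5)/3.6+269.5,(v+.5)/3.6+134.5,z)
    b=back(S,sc[k][0]/2.8+139.7,sc[k][1]/2.8+109.7,z) if k in sc else None
    print(k,a.round(4),b.round(4) if b is not None else '')
for n,c in (("top",T),):
    print('cam',(-c["R"].T@c["t"]).round(3))
from scipy.spatial.transform import Rotation as Ro
print(Ro.from_rotvec(get_obs()["orientation"]).as_matrix().round(3))
E
```

```text
p45 [0.4442 0.2247 0.045 ] [0.4524 0.2263 0.045 ]
p85 [0.4464 0.065  0.085 ] [0.4551 0.0674 0.085 ]
p105 [ 0.4368 -0.068   0.105 ] [ 0.4455 -0.0643  0.105 ]
p65 [ 0.432  -0.2347  0.065 ] 
d_a [0.635  0.0636 0.021 ] [0.636  0.0651 0.021 ]
d_b [ 0.6348 -0.0212  0.021 ] [ 0.6361 -0.021   0.021 ]
d_c [ 0.6346 -0.1056  0.021 ] [ 0.6364 -0.1052  0.021 ]
d_d [ 0.6344 -0.1914  0.021 ] [ 0.6364 -0.1914  0.021 ]
pink1 [ 0.5157 -0.2042  0.105 ] [ 0.5199 -0.2019  0.105 ]
pink2 [ 0.3416 -0.1053  0.105 ] 
pink3 [ 0.3197 -0.2178  0.105 ] 
or [0.3405 0.0296 0.105 ] [0.3466 0.0315 0.105 ]
cam [0.35  0.097 1.061]
[[ 0.41   0.912 -0.   ]
 [ 0.912 -0.41  -0.001]
 [-0.001  0.    -1.   ]]
```

Call:
send_rows:
  motion:
    - {"dp": [0.009, -0.036, 0], "rot": [0, 0, -0.0574], "grip": 0.085}
    - {"dp": [0.009, -0.036, 0], "rot": [0, 0, -0.0574], "grip": 0.085}
    - {"dp": [0.009, -0.036, 0], "rot": [0, 0, -0.0574], "grip": 0.085}
    - {"dp": [0.009, -0.036, 0], "rot": [0, 0, -0.0574], "grip": 0.085}
    - {"dp": [0.009, -0.036, 0], "rot": [0, 0, -0.0574], "grip": 0.085}
    - {"dp": [0.009, -0.036, 0], "rot": [0, 0, -0.0574], "grip": 0.085}
    - {"dp": [0.009, -0.036, 0], "rot": [0, 0, -0.0574], "grip": 0.085}
    - {"dp": [0.009, -0.036, 0], "rot": [0, 0, -0.0574], "grip": 0.085}
    - {"dp": [0.009, -0.036, 0], "rot": [0, 0, -0.0574], "grip": 0.085}
    - {"dp": [0.009, -0.036, 0], "rot": [0, 0, -0.0574], "grip": 0.085}
    - {"dp": [0.009, -0.036, 0], "rot": [0, 0, -0.0574], "grip": 0.085}
    - {"dp": [0.009, -0.036, 0], "rot": [0, 0, -0.0574], "grip": 0.085}
    - {"dp": [0.009, -0.036, 0], "rot": [0, 0, -0.0574], "grip": 0.085}
    - {"dp": [0.009, -0.036, 0], "rot": [0, 0, -0.0574], "grip": 0.085}
    - {"dp": [0.009, -0.036, 0], "rot": [0, 0, -0.0574], "grip": 0.085}
    - {"dp": [0.009, -0.036, 0], "rot": [0, 0, -0.0574], "grip": 0.085}
    - {"dp": [0.009, -0.036, 0], "rot": [0, 0, -0.0574], "grip": 0.085}
    - {"dp": [0.009, -0.036, 0], "rot": [0, 0, -0.0574], "grip": 0.085}
    - {"dp": [0, 0, 0], "rot": [0, 0, 0], "grip": 0.085}
  grip_force: 40

```text
clock: 2.58
tcp_pos: [0.4393, -0.0608, 0.2301]
orientation: [-3.137, -0.11, -0.003]
contact_force: [0.2, 0.4, -0.4]
grip_width: 0.0848
```

Call:
send_rows:
  motion:
    - {"dp": [0, 0, 0], "rot": [0, 0, -0.07], "grip": 0.085}
    - {"dp": [0, 0, 0], "rot": [0, 0, 0], "grip": 0.085}

```text
clock: 2.82
tcp_pos: [0.4385, -0.0606, 0.2298]
orientation: [-3.138, 0.002, -0.002]
contact_force: [0.2, 0.8, 0.2]
grip_width: 0.085
```

```bash
python3 - <<'E'
from h import *
import cv2
f=imaging.grab_frame("wrist"); cv2.imwrite("pics/w0.png",f["img"][:,:,::-1])
np.savez("w0.npz",**f)
print(f["fx"],f["cx"],f["cy"],f["R"].round(3),(-f["R"].T@f["t"]).round(4)); o=get_obs();print(o["tcp_pos"],o["orientation"])
E
```

```text
309.70691628693146 316.1353022226319 198.56662167798342 [[ 1.    -0.002  0.002]
 [-0.002 -0.963  0.269]
 [ 0.001 -0.269 -0.963]] [0.4373 0.0078 0.373 ]
[ 0.43853544 -0.06043794  0.22984858] [-3.13800462e+00  3.53837763e-04 -1.96236952e-03]
```

View pics/w0.png

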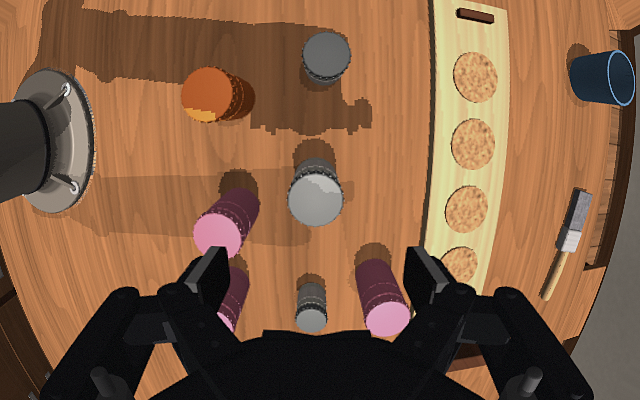

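Wrist view: lid centres are pot_105 (316,200), pot_85 (327,54) and pot_65 (311,321). Discs are at (475,77), (473,144) and (466,209), with the fourth half hidden.

```bash
cat >> h.py <<'E'
def backw(f,u,v,z):
    x,y=u-f["cx"],v-f["cy"]; r=np.hypot(x,y); th=r/f["fx"]; s=np.sin(th)/max(r,1e-9)
    d=f["R"].T@np.array([x*s,y*s,np.cos(th)]); c=-f["R"].T@f["t"]
    return c+d*(z-c[2])/d[2]
E
python3 - <<'E'
from h import *
f=dict(np.load("w0.npz"))
for n,u,v,z in [("105",316,200,.105),("85",327,54,.085),("65",311,321,.065),("da",475,77,.021),("db",473,144,.021),("dc",466,209,.021),("pink1",387,319,.105),("pink2",217,236,.105)]: print(n,backw(f,u,v,z).round(4))
E
```

```text
105 [ 0.4375 -0.0684  0.105 ]
85 [0.4478 0.0646 0.085 ]
65 [ 0.431 -0.235  0.065]
da [0.6321 0.0633 0.021 ]
db [ 0.6326 -0.0206  0.021 ]
dc [ 0.632 -0.105  0.021]
pink1 [ 0.5148 -0.2038  0.105 ]
pink2 [ 0.3415 -0.1045  0.105 ]
```

Call:
send_rows:
  motion:
    - {"dp": [-0.001, -0.0075, -0.01], "rot": [0, 0, 0], "grip": 0.085}
    - {"dp": [0, 0, -0.025], "rot": [0, 0, 0], "grip": 0.085}
    - {"dp": [0, 0, -0.025], "rot": [0, 0, 0], "grip": 0.085}
    - {"dp": [0, 0, -0.025], "rot": [0, 0, 0], "grip": 0.085}
    - {"dp": [0, 0, -0.025], "rot": [0, 0, 0], "grip": 0.085}
    - {"dp": [0, 0, -0.025], "rot": [0, 0, 0], "grip": 0.085}
    - {"dp": [0, 0, -0.025], "rot": [0, 0, 0], "grip": 0.085}
    - {"dp": [0, 0, -0.015], "rot": [0, 0, 0], "grip": 0.085}
    - {"dp": [0, 0, 0], "rot": [0, 0, 0], "grip": 0.085}

```text
clock: 4.0
tcp_pos: [0.4342, -0.0692, 0.0454]
orientation: [-3.14, -0.02, 0.002]
contact_force: [-0.1, 0.7, 0.6]
grip_width: 0.0851
```

Call:
send_rows:
  motion:
    - {"dp": [0.003, 0.001, 0.003], "rot": [0, 0, -0.012], "grip": 0.085}
    - {"dp": [0, 0, 0], "rot": [0, 0, 0], "grip": 0.04}
    - {"dp": [0, 0, 0], "rot": [0, 0, 0], "grip": 0.04}
    - {"dp": [0, 0, 0], "rot": [0, 0, 0], "grip": 0.04}
    - {"dp": [0, 0, 0], "rot": [0, 0, 0], "grip": 0.04}
    - {"dp": [0, 0, 0], "rot": [0, 0, 0], "grip": 0.04}

```text
clock: 4.75
tcp_pos: [0.4381, -0.0681, 0.0501]
orientation: [-3.139, -0.002, -0.002]
contact_force: [1.1, -0.5, -2.6]
grip_width: 0.0512
```

Call:
send_rows:
  motion:
    - {"dp": [0, 0, 0.01], "rot": [0, 0, 0], "grip": 0.04}
    - {"dp": [0, 0, 0.02], "rot": [0, 0, 0], "grip": 0.04}
    - {"dp": [0, 0, 0.025], "rot": [0, 0, 0], "grip": 0.04}
    - {"dp": [0.01, 0, 0.01], "rot": [0, 0, 0], "grip": 0.04}
    - {"dp": [0.025, 0, 0], "rot": [0, 0, 0], "grip": 0.04}
    - {"dp": [0.03, 0, 0], "rot": [0, 0, 0], "grip": 0.04}
    - {"dp": [0.03, 0, 0], "rot": [0, 0, 0], "grip": 0.04}
    - {"dp": [0.03, 0, 0], "rot": [0, 0, 0], "grip": 0.04}
    - {"dp": [0.03, 0, 0], "rot": [0, 0, 0], "grip": 0.04}
    - {"dp": [0.025, 0, 0], "rot": [0, 0, 0], "grip": 0.04}
    - {"dp": [0.015, -0.015, 0], "rot": [0, 0, 0], "grip": 0.04}
    - {"dp": [0, -0.025, 0], "rot": [0, 0, 0], "grip": 0.04}
    - {"dp": [0, -0.025, 0], "rot": [0, 0, 0], "grip": 0.04}
    - {"dp": [0, -0.025, 0], "rot": [0, 0, 0], "grip": 0.04}
    - {"dp": [0, -0.02, 0], "rot": [0, 0, 0], "grip": 0.04}
    - {"dp": [0, -0.01, 0], "rot": [0, 0, 0], "grip": 0.04}
    - {"dp": [0, 0, 0], "rot": [0, 0, 0], "grip": 0.04}

```text
clock: 6.88
tcp_pos: [0.6443, -0.1866, 0.1134]
orientation: [-3.136, -0.016, 0.004]
contact_force: [0.4, 1.3, -2.0]
grip_width: 0.0513
```

Call:
send_rows:
  motion:
    - {"dp": [-0.01, -0.0045, 0], "rot": [0, 0, -0.01], "grip": 0.04}
    - {"dp": [0, 0, -0.015], "rot": [0, 0, 0], "grip": 0.04}
    - {"dp": [0, 0, -0.01], "rot": [0, 0, 0], "grip": 0.04}
    - {"dp": [0, 0, -0.006], "rot": [0, 0, 0], "grip": 0.04}
    - {"dp": [0, 0, -0.003], "rot": [0, 0, 0], "grip": 0.04}
    - {"dp": [0, 0, 0], "rot": [0, 0, 0], "grip": 0.04}

```text
clock: 7.62
tcp_pos: [0.6337, -0.1872, 0.0758]
orientation: [-3.133, -0.006, 0.007]
contact_force: [-0.3, -0.7, -1.9]
grip_width: 0.0511
```

Call:
send_rows:
  motion:
    - {"dp": [0.001, -0.004, 0], "rot": [-0.008, 0, 0], "grip": 0.04}
    - {"dp": [0, 0, -0.002], "rot": [0, 0, 0], "grip": 0.04}
    - {"dp": [0, 0, -0.0015], "rot": [0, 0, 0], "grip": 0.04}
    - {"dp": [0, 0, 0], "rot": [0, 0, 0], "grip": 0.04}

```text
clock: 8.12
tcp_pos: [0.6355, -0.1918, 0.073]
orientation: [3.141, 0.006, -0.005]
contact_force: [-0.0, 0.7, -2.3]
grip_width: 0.0513
```

```bash
python3 - <<'E'
from h import *
import cv2
T=imaging.grab_frame("top");S=imaging.grab_frame("wrist");print(get_obs()["tcp_pos"],get_obs()["orientation"])
np.savez("w1.npz",**S)
a=cv2.resize(T["img"][120:240,380:500,::-1],None,fx=3.3,fy=3.3,interpolation=cv2.INTER_CUBIC)
b=S["img"][:,:,::-1][:,120:520]
cv2.imwrite("pics/c1.png",np.hstack([cv2.resize(a,(400,400)),b]))
E
```

```text
[ 0.63551474 -0.19179523  0.0730448 ] [ 3.14084575  0.00599036 -0.00449395]
```

View pics/c1.png

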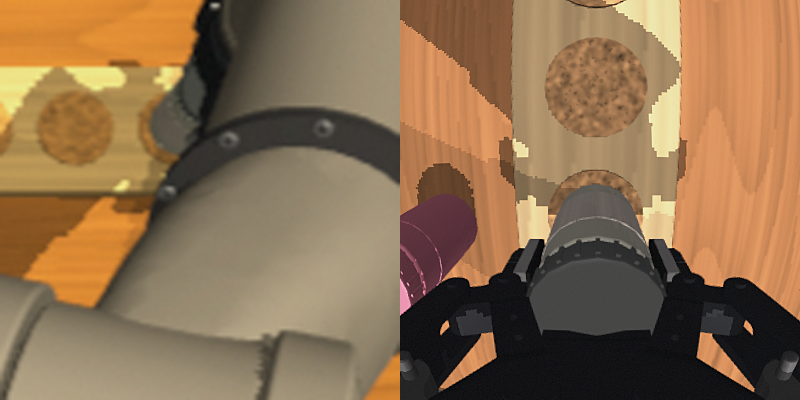

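The wrist crop shows the held pot in line with its disc. The far disc edge is at about v=170 and the pot's base edge at about v=186.

```bash
python3 - <<'E'
from h import *
f=dict(np.load("w1.npz"))
for n,u,v,z in [("disc edge",316,170,.021),("pot edge",316,186,.023),("dc",316,88,.021),("dc l",265,88,.021),("dc r",367,88,.021),("dc top",316,38,.021),("dc bot",316,137,.021)]: print(n,backw(f,u,v,z).round(4))
E
```

```text
disc edge [ 0.634  -0.1591  0.021 ]
pot edge [ 0.6341 -0.1692  0.023 ]
dc [ 0.6339 -0.1071  0.021 ]
dc l [ 0.6021 -0.1066  0.021 ]
dc r [ 0.6657 -0.1064  0.021 ]
dc top [ 0.6338 -0.0747  0.021 ]
dc bot [ 0.634 -0.138  0.021]
```

```bash
python3 - <<'E'
from h import *
f=dict(np.load("w1.npz"))
for v in range(164,194,1): print(v,f["img"][v,312:321].mean(0).round(0), end=' | ')
print()
for v in (170,183,184,185,186,187,188): print(v,backw(f,316,v,.023).round(4))
E
```

```text
164 [176. 146. 108.] | 165 [176. 145. 107.] | 166 [176. 146. 108.] | 167 [177. 147. 109.] | 168 [179. 149. 110.] | 169 [155. 127.  93.] | 170 [101.  73.  49.] | 171 [158. 115.  79.] | 172 [150. 110.  75.] | 173 [147. 108.  74.] | 174 [148. 109.  74.] | 175 [152. 112.  76.] | 176 [154. 113.  77.] | 177 [155. 114.  78.] | 178 [159. 117.  80.] | 179 [160. 118.  80.] | 180 [160. 118.  80.] | 181 [160. 117.  80.] | 182 [160. 117.  80.] | 183 [125.  91.  61.] | 184 [101.  89.  77.] | 185 [93. 91. 85.] | 186 [94. 92. 85.] | 187 [94. 91. 84.] | 188 [94. 91. 84.] | 189 [95. 92. 84.] | 190 [93. 90. 83.] | 191 [95. 91. 85.] | 192 [99. 92. 89.] | 193 [99. 92. 88.] | 
170 [ 0.6341 -0.1588  0.023 ]
183 [ 0.6341 -0.1672  0.023 ]
184 [ 0.6341 -0.1679  0.023 ]
185 [ 0.6341 -0.1685  0.023 ]
186 [ 0.6341 -0.1692  0.023 ]
187 [ 0.6341 -0.1699  0.023 ]
188 [ 0.6341 -0.1705  0.023 ]
```

Call:
send_rows:
  motion:
    - {"dp": [-0.001, 0.0018, 0], "rot": [0, 0, 0], "grip": 0.04}
    - {"dp": [0, 0, -0.0015], "rot": [0, 0, 0], "grip": 0.04}
    - {"dp": [0, 0, -0.001], "rot": [0, 0, 0], "grip": 0.04}
    - {"dp": [0, 0, 0], "rot": [0, 0, 0], "grip": 0.04}

```text
clock: 8.72
tcp_pos: [0.6346, -0.1899, 0.0711]
orientation: [3.141, 0.006, -0.004]
contact_force: [0.2, -0.6, -2.6]
grip_width: 0.0515
```

Call:
send_rows:
  motion:
    - {"dp": [0, 0, -0.0008], "rot": [0, 0, 0], "grip": 0.04}
    - {"dp": [0, 0, 0], "rot": [0, 0, 0], "grip": 0.06}
    - {"dp": [0, 0, 0], "rot": [0, 0, 0], "grip": 0.085}
    - {"dp": [0, 0, 0], "rot": [0, 0, 0], "grip": 0.085}
    - {"dp": [0, 0, 0], "rot": [0, 0, 0], "grip": 0.085}
    - {"dp": [0, 0, 0], "rot": [0, 0, 0], "grip": 0.085}
    - {"dp": [0, 0, 0.02], "rot": [0, 0, 0], "grip": 0.085}
    - {"dp": [0, 0, 0.03], "rot": [0, 0, 0], "grip": 0.085}
    - {"dp": [0, 0, 0.04], "rot": [0, 0, 0], "grip": 0.085}
    - {"dp": [0, 0, 0.04], "rot": [0, 0, 0], "grip": 0.085}
    - {"dp": [0, 0, 0.04], "rot": [0, 0, 0], "grip": 0.085}
    - {"dp": [0, 0, 0], "rot": [0, 0, 0], "grip": 0.085}

```text
clock: 10.22
tcp_pos: [0.6352, -0.1916, 0.2539]
orientation: [3.139, 0.003, 0.007]
contact_force: [-0.3, -0.1, -1.2]
grip_width: 0.0853
```

Call:
send_rows:
  motion:
    - {"dp": [-0.02, 0.028, 0], "rot": [0, 0, 0], "grip": 0.085}
    - {"dp": [-0.02, 0.028, 0], "rot": [0, 0, 0], "grip": 0.085}
    - {"dp": [-0.02, 0.028, 0], "rot": [0, 0, 0], "grip": 0.085}
    - {"dp": [-0.02, 0.028, 0], "rot": [0, 0, 0], "grip": 0.085}
    - {"dp": [-0.02, 0.028, 0], "rot": [0, 0, 0], "grip": 0.085}
    - {"dp": [-0.02, 0.028, 0], "rot": [0, 0, 0], "grip": 0.085}
    - {"dp": [-0.02, 0.028, -0.02], "rot": [0, 0, 0], "grip": 0.085}
    - {"dp": [-0.02, 0.028, -0.02], "rot": [0, 0, 0], "grip": 0.085}
    - {"dp": [-0.02, 0.02, -0.02], "rot": [0, 0, 0], "grip": 0.085}
    - {"dp": [-0.008, 0.008, -0.02], "rot": [0, 0, 0], "grip": 0.085}
    - {"dp": [0, 0, -0.02], "rot": [0, 0, 0], "grip": 0.085}
    - {"dp": [0, 0, 0], "rot": [0, 0, 0], "grip": 0.085}

```text
clock: 11.72
tcp_pos: [0.4361, 0.066, 0.1541]
orientation: [3.141, 0.001, 0.007]
contact_force: [-0.5, -0.2, -0.1]
grip_width: 0.0852
```

```bash
python3 - <<'E'
from h import *
import cv2
T=imaging.grab_frame("top");S=imaging.grab_frame("wrist");print(get_obs()["tcp_pos"],get_obs()["orientation"])
np.savez("w2.npz",**S);np.savez("t2.npz",**T)
a=cv2.resize(T["img"][120:240,380:500,::-1],(400,400),interpolation=cv2.INTER_CUBIC)
b=S["img"][:,:,::-1][:,120:520]
cv2.imwrite("pics/c2.png",np.hstack([a,b]))
E
```

```text
[0.4375126  0.06617434 0.15543724] [-3.14115561e+00  1.22162548e-04 -1.18877133e-02]
```

View pics/c2.png

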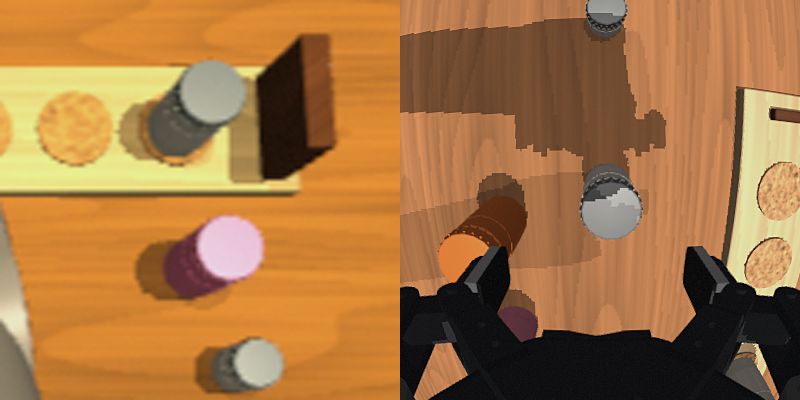

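The left crop shows pot_105 standing on its disc next to the tall block, lid at about (212,91) in the crop. The right crop shows the pot_85 lid at wrist pixel (331,208) and the pot_45 lid at (327,10).

```bash
python3 - <<'E'
from h import *
f=dict(np.load("w2.npz"));T=dict(np.load("t2.npz"))
print(backw(f,331,208.5,.085),backw(f,327,10,.045),back(T,212/3.333+379.65,91.5/3.333+119.65,.126))
print("disc_d proj",[ (np.array(proj(T,[.6345,-.1912,z]))-[379.65,119.65])*3.333 for z in (.021,.126)])
E
```

```text
[0.44684063 0.06727784 0.085     ] [0.44525273 0.22250491 0.045     ] [ 0.63408786 -0.19021695  0.126     ]
disc_d proj [array([176.56887193, 127.62074378]), array([213.27062519,  90.97492204])]
```

Call:
send_rows:
  motion:
    - {"dp": [0.0095, 0, 0], "rot": [0, 0, 0], "grip": 0.085}
    - {"dp": [0, 0, -0.02], "rot": [0, 0, 0], "grip": 0.085}
    - {"dp": [0, 0, -0.02], "rot": [0, 0, 0], "grip": 0.085}
    - {"dp": [0, 0, -0.02], "rot": [0, 0, 0], "grip": 0.085}
    - {"dp": [0, 0, -0.02], "rot": [0, 0, 0], "grip": 0.085}
    - {"dp": [0, 0, -0.02], "rot": [0, 0, 0], "grip": 0.085}
    - {"dp": [0, 0, -0.01], "rot": [0, 0, 0], "grip": 0.085}
    - {"dp": [0, 0, 0], "rot": [0, 0, 0], "grip": 0.085}

```text
clock: 12.82
tcp_pos: [0.4593, 0.0669, 0.0485]
orientation: [-3.136, 0.004, -0.037]
contact_force: [0.1, -0.7, 0.8]
grip_width: 0.0849
```

Call:
send_rows:
  motion:
    - {"dp": [-0.012, -0.001, -0.003], "rot": [0, 0.023, 0], "grip": 0.085}
    - {"dp": [0, 0, -0.006], "rot": [0, 0, 0], "grip": 0.085}
    - {"dp": [0, 0, 0], "rot": [0, 0, 0], "grip": 0.085}

```text
clock: 13.2
tcp_pos: [0.4477, 0.0662, 0.0405]
orientation: [-3.135, 0.004, -0.003]
contact_force: [-0.1, -0.3, 0.7]
grip_width: 0.0845
```

Call:
send_rows:
  motion:
    - {"dp": [0, 0, 0], "rot": [0, 0, 0], "grip": 0.034}
    - {"dp": [0, 0, 0], "rot": [0, 0, 0], "grip": 0.034}
    - {"dp": [0, 0, 0], "rot": [0, 0, 0], "grip": 0.034}
    - {"dp": [0, 0, 0], "rot": [0, 0, 0], "grip": 0.034}
    - {"dp": [0, 0, 0], "rot": [0, 0, 0], "grip": 0.034}
    - {"dp": [0, 0, 0], "rot": [0, 0, 0], "grip": 0.034}

```text
clock: 13.95
tcp_pos: [0.4481, 0.0664, 0.041]
orientation: [-3.134, 0.004, -0.004]
contact_force: [0.1, -0.7, 0.7]
grip_width: 0.0453
```

Call:
send_rows:
  motion:
    - {"dp": [0, 0, 0.01], "rot": [0, 0, 0], "grip": 0.034}
    - {"dp": [0, 0, 0.02], "rot": [0, 0, 0], "grip": 0.034}
    - {"dp": [0, 0, 0.02], "rot": [0, 0, 0], "grip": 0.034}
    - {"dp": [0.01, 0, 0.01], "rot": [0, 0, 0], "grip": 0.034}
    - {"dp": [0.025, 0, 0], "rot": [0, 0, 0], "grip": 0.034}
    - {"dp": [0.03, 0, 0], "rot": [0, 0, 0], "grip": 0.034}
    - {"dp": [0.03, -0.01, 0], "rot": [0, 0, 0], "grip": 0.034}
    - {"dp": [0.03, -0.02, 0], "rot": [0, 0, 0], "grip": 0.034}
    - {"dp": [0.025, -0.025, 0], "rot": [0, 0, 0], "grip": 0.034}
    - {"dp": [0.02, -0.025, 0], "rot": [0, 0, 0], "grip": 0.034}
    - {"dp": [0.01, -0.025, 0], "rot": [0, 0, 0], "grip": 0.034}
    - {"dp": [0, -0.025, 0], "rot": [0, 0, 0], "grip": 0.034}
    - {"dp": [0, -0.02, 0], "rot": [0, 0, 0], "grip": 0.034}
    - {"dp": [0, -0.01, 0], "rot": [0, 0, 0], "grip": 0.034}
    - {"dp": [0, 0, 0], "rot": [0, 0, 0], "grip": 0.034}

```text
clock: 15.82
tcp_pos: [0.6375, -0.0975, 0.1031]
orientation: [-3.134, -0.006, -0.003]
contact_force: [0.2, -0.1, -1.6]
grip_width: 0.0454
```

Call:
send_rows:
  motion:
    - {"dp": [-0.003, -0.009, 0], "rot": [0, 0, 0], "grip": 0.034}
    - {"dp": [0, 0, -0.012], "rot": [0, 0, 0], "grip": 0.034}
    - {"dp": [0, 0, -0.012], "rot": [0, 0, 0], "grip": 0.034}
    - {"dp": [0, 0, -0.008], "rot": [0, 0, 0], "grip": 0.034}
    - {"dp": [0, 0, -0.003], "rot": [0, 0, 0], "grip": 0.034}
    - {"dp": [0, 0, 0], "rot": [0, 0, 0], "grip": 0.034}

```text
clock: 16.58
tcp_pos: [0.6339, -0.1028, 0.0645]
orientation: [-3.132, -0.014, 0.0]
contact_force: [-0.1, 0.0, -1.3]
grip_width: 0.0451
```

```bash
cat > m.py <<'E'
from h import *
import sys
f=imaging.grab_frame("wrist");o=get_obs();print(o["tcp_pos"],o["orientation"])
import cv2; cv2.imwrite("pics/m_%s.png"%sys.argv[1],f["img"][100:300,180:460,::-1])
c=f["img"][:,312:321].mean(1)
print([(v,*c[v].round(0).astype(int)) for v in range(158,200,1)])
for v in (165,170,175,180,185,190): print(v,backw(f,316,v,.022)[1].round(4),end=' ')
E
python3 m.py 85
```

```text
[ 0.63396961 -0.10282607  0.06463209] [-3.13169159e+00 -1.38152376e-02  1.75509560e-04]
[(158, np.int64(164), np.int64(137), np.int64(100)), (159, np.int64(165), np.int64(137), np.int64(101)), (160, np.int64(165), np.int64(137), np.int64(100)), (161, np.int64(165), np.int64(138), np.int64(101)), (162, np.int64(165), np.int64(137), np.int64(101)), (163, np.int64(165), np.int64(137), np.int64(101)), (164, np.int64(165), np.int64(137), np.int64(100)), (165, np.int64(165), np.int64(137), np.int64(100)), (166, np.int64(165), np.int64(137), np.int64(101)), (167, np.int64(165), np.int64(137), np.int64(101)), (168, np.int64(165), np.int64(137), np.int64(101)), (169, np.int64(165), np.int64(138), np.int64(100)), (170, np.int64(165), np.int64(137), np.int64(101)), (171, np.int64(166), np.int64(138), np.int64(101)), (172, np.int64(165), np.int64(137), np.int64(100)), (173, np.int64(165), np.int64(138), np.int64(101)), (174, np.int64(165), np.int64(137), np.int64(101)), (175, np.int64(166), np.int64(138), np.int64(101)), (176, np.int64(166), np.int64(138), np.int64(101)), (177, np.int64(169), np
[... 505 characters left out ...]
np.int64(109), np.int64(74)), (188, np.int64(151), np.int64(111), np.int64(76)), (189, np.int64(151), np.int64(111), np.int64(76)), (190, np.int64(147), np.int64(108), np.int64(73)), (191, np.int64(143), np.int64(105), np.int64(71)), (192, np.int64(140), np.int64(102), np.int64(69)), (193, np.int64(140), np.int64(102), np.int64(69)), (194, np.int64(99), np.int64(87), np.int64(76)), (195, np.int64(86), np.int64(84), np.int64(79)), (196, np.int64(86), np.int64(84), np.int64(78)), (197, np.int64(86), np.int64(83), np.int64(77)), (198, np.int64(86), np.int64(84), np.int64(78)), (199, np.int64(85), np.int64(83), np.int64(77))]
165 -0.0649 170 -0.068 175 -0.0711 180 -0.0742 185 -0.0774 190 -0.0805
```

Call:
send_rows:
  motion:
    - {"dp": [0.0005, -0.001, 0], "rot": [-0.009, 0, 0], "grip": 0.034}
    - {"dp": [0, 0, -0.0018], "rot": [0, 0, 0], "grip": 0.034}
    - {"dp": [0, 0, -0.001], "rot": [0, 0, 0], "grip": 0.034}
    - {"dp": [0, 0, 0], "rot": [0, 0, 0], "grip": 0.034}

```text
clock: 17.12
tcp_pos: [0.6353, -0.104, 0.0626]
orientation: [-3.141, -0.014, -0.003]
contact_force: [1.3, 0.4, -2.0]
grip_width: 0.0449
```

Call:
send_rows:
  motion:
    - {"dp": [-0.0005, 0, -0.001], "rot": [0, 0, 0], "grip": 0.034}
    - {"dp": [0, 0, 0], "rot": [0, 0, 0], "grip": 0.055}
    - {"dp": [0, 0, 0], "rot": [0, 0, 0], "grip": 0.075}
    - {"dp": [0, 0, 0], "rot": [0, 0, 0], "grip": 0.075}
    - {"dp": [0, 0, 0], "rot": [0, 0, 0], "grip": 0.075}
    - {"dp": [0, 0, 0], "rot": [0, 0, 0], "grip": 0.075}
    - {"dp": [0, 0, 0.02], "rot": [0, 0, 0], "grip": 0.075}
    - {"dp": [0, 0, 0.03], "rot": [0, 0, 0], "grip": 0.075}
    - {"dp": [0, 0, 0.04], "rot": [0, 0, 0], "grip": 0.075}
    - {"dp": [0, 0, 0.04], "rot": [0, 0, 0], "grip": 0.07}
    - {"dp": [0, 0, 0.03], "rot": [0, 0, 0], "grip": 0.07}
    - {"dp": [0, 0, 0], "rot": [0, 0, 0], "grip": 0.07}

```text
clock: 18.62
tcp_pos: [0.6356, -0.1054, 0.2348]
orientation: [3.141, 0.011, 0.013]
contact_force: [0.4, -0.3, 0.5]
grip_width: 0.0701
```

Call:
send_rows:
  motion:
    - {"dp": [-0.025, -0.016, 0], "rot": [0, 0, 0], "grip": 0.07}
    - {"dp": [-0.025, -0.016, 0], "rot": [0, 0, 0], "grip": 0.07}
    - {"dp": [-0.025, -0.016, 0], "rot": [0, 0, 0], "grip": 0.07}
    - {"dp": [-0.025, -0.016, 0], "rot": [0, 0, 0], "grip": 0.07}
    - {"dp": [-0.025, -0.016, 0], "rot": [0, 0, 0], "grip": 0.07}
    - {"dp": [-0.025, -0.016, 0], "rot": [0, 0, 0], "grip": 0.07}
    - {"dp": [-0.025, -0.016, -0.01], "rot": [0, 0, 0], "grip": 0.07}
    - {"dp": [-0.02, -0.014, -0.02], "rot": [0, 0, 0], "grip": 0.07}
    - {"dp": [-0.005, -0.004, -0.02], "rot": [0, 0, 0], "grip": 0.07}
    - {"dp": [0, 0, -0.02], "rot": [0, 0, 0], "grip": 0.07}
    - {"dp": [0, 0, 0], "rot": [0, 0, 0], "grip": 0.07}

```text
clock: 20.0
tcp_pos: [0.424, -0.2379, 0.1636]
orientation: [-3.139, -0.008, -0.01]
contact_force: [0.2, 0.8, 0.3]
grip_width: 0.07
```

```bash
python3 - <<'E'
from h import *
import cv2
T=imaging.grab_frame("top");S=imaging.grab_frame("wrist");print(get_obs()["tcp_pos"],get_obs()["orientation"])
np.savez("w3.npz",**S);np.savez("t3.npz",**T)
a=cv2.resize(T["img"][120:240,380:500,::-1],(400,400),interpolation=cv2.INTER_CUBIC)
b=S["img"][:,:,::-1][:,120:520]
cv2.imwrite("pics/c3.png",np.hstack([a,b]))
for y in (-.1063,-.1912):
  z=.106 if y>-.15 else .126
  print((np.array(proj(T,[.6345,y,z]))-[379.65,119.65])*3.333)
E
```

```text
[ 0.42545085 -0.23842411  0.1650592 ] [-3.14005792 -0.00809477 -0.01506644]
[96.20574977 98.84155348]
[213.27062519  90.97492204]
```

View pics/c3.png

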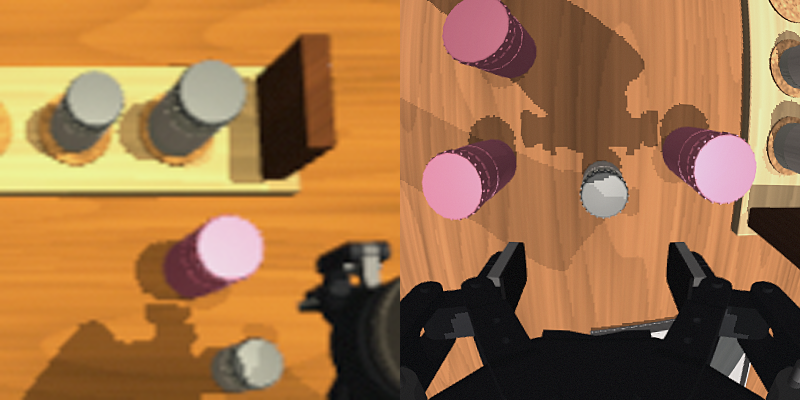

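Pot_85 is standing on its disc, lid at about (95,98) against a prediction of (96,99). The pot_65 lid is at wrist pixel (324,194).

```bash
python3 - <<'E'
from h import *
f=dict(np.load("w3.npz"))
print(backw(f,324,194,.065),backw(f,171,186,.105),backw(f,445,169,.105))
E
```

```text
[ 0.43076136 -0.23394231  0.065     ] [ 0.31918836 -0.21733243  0.105     ] [ 0.51493621 -0.20470397  0.105     ]
```

Call:
send_rows:
  motion:
    - {"dp": [0.0055, 0.004, 0], "rot": [0, 0.008, 0], "grip": 0.07}
    - {"dp": [0, 0, -0.02], "rot": [0, 0, 0], "grip": 0.07}
    - {"dp": [0, 0, -0.02], "rot": [0, 0, 0], "grip": 0.07}
    - {"dp": [0, 0, -0.02], "rot": [0, 0, 0], "grip": 0.07}
    - {"dp": [0, 0, -0.015], "rot": [0, 0, 0], "grip": 0.07}
    - {"dp": [0, 0, 0], "rot": [0, 0, 0], "grip": 0.07}

```text
clock: 20.85
tcp_pos: [0.4383, -0.233, 0.0924]
orientation: [-3.141, -0.016, -0.016]
contact_force: [-0.3, -0.7, 1.0]
grip_width: 0.0697
```

Call:
send_rows:
  motion:
    - {"dp": [-0.008, -0.0015, 0], "rot": [0, 0.011, 0], "grip": 0.07}
    - {"dp": [0, 0, -0.02], "rot": [0, 0, 0], "grip": 0.07}
    - {"dp": [0, 0, -0.02], "rot": [0, 0, 0], "grip": 0.07}
    - {"dp": [0, 0, -0.018], "rot": [0, 0, 0], "grip": 0.07}
    - {"dp": [0, 0, 0], "rot": [0, 0, 0], "grip": 0.07}

```text
clock: 21.48
tcp_pos: [0.4316, -0.2361, 0.037]
orientation: [3.14, 0.016, 0.006]
contact_force: [0.0, -0.2, -0.0]
grip_width: 0.0701
```

Call:
send_rows:
  motion:
    - {"dp": [0, 0.0015, -0.007], "rot": [0, 0, 0], "grip": 0.07}
    - {"dp": [0, 0, 0], "rot": [0, 0, 0], "grip": 0.07}
    - {"dp": [0, 0, 0], "rot": [0, 0, 0], "grip": 0.03}
    - {"dp": [0, 0, 0], "rot": [0, 0, 0], "grip": 0.03}
    - {"dp": [0, 0, 0], "rot": [0, 0, 0], "grip": 0.03}
    - {"dp": [0, 0, 0], "rot": [0, 0, 0], "grip": 0.03}
    - {"dp": [0, 0, 0], "rot": [0, 0, 0], "grip": 0.03}

```text
clock: 22.35
tcp_pos: [0.4328, -0.2352, 0.0322]
orientation: [3.139, 0.015, 0.011]
contact_force: [-0.5, 0.1, -1.8]
grip_width: 0.0387
```

Call:
send_rows:
  motion:
    - {"dp": [0, 0, 0.01], "rot": [0, 0, 0], "grip": 0.03}
    - {"dp": [0, 0, 0.025], "rot": [0, 0, 0], "grip": 0.03}
    - {"dp": [0, 0, 0.03], "rot": [0, 0, 0], "grip": 0.03}
    - {"dp": [0, 0, 0.03], "rot": [0, 0, 0], "grip": 0.03}
    - {"dp": [0, 0.01, 0.03], "rot": [0, 0, 0], "grip": 0.03}
    - {"dp": [0, 0.025, 0.02], "rot": [0, 0, 0], "grip": 0.03}
    - {"dp": [0, 0.03, 0], "rot": [0, 0, 0], "grip": 0.03}
    - {"dp": [0.01, 0.03, 0], "rot": [0, 0, 0], "grip": 0.03}
    - {"dp": [0.02, 0.03, 0], "rot": [0, 0, 0], "grip": 0.03}
    - {"dp": [0.03, 0.03, 0], "rot": [0, 0, 0], "grip": 0.03}
    - {"dp": [0.03, 0.03, 0], "rot": [0, 0, 0], "grip": 0.03}
    - {"dp": [0.03, 0.02, 0], "rot": [0, 0, 0], "grip": 0.03}
    - {"dp": [0.03, 0.01, 0], "rot": [0, 0, 0], "grip": 0.03}
    - {"dp": [0.025, 0, 0], "rot": [0, 0, 0], "grip": 0.03}
    - {"dp": [0.015, 0, -0.01], "rot": [0, 0, 0], "grip": 0.03}
    - {"dp": [0.01, 0, -0.02], "rot": [0, 0, 0], "grip": 0.03}
    - {"dp": [0, 0, 0], "rot": [0, 0, 0], "grip": 0.03}

```text
clock: 24.48
tcp_pos: [0.6342, -0.014, 0.1583]
orientation: [3.141, 0.006, 0.016]
contact_force: [-0.6, 0.5, -0.6]
grip_width: 0.039
```

Call:
send_rows:
  motion:
    - {"dp": [0, -0.004, 0], "rot": [0, 0, 0], "grip": 0.03}
    - {"dp": [0, 0, -0.02], "rot": [0, 0, 0], "grip": 0.03}
    - {"dp": [0, 0, -0.025], "rot": [0, 0, 0], "grip": 0.03}
    - {"dp": [0, 0, -0.025], "rot": [0, 0, 0], "grip": 0.03}
    - {"dp": [0, 0, -0.015], "rot": [0, 0, 0], "grip": 0.03}
    - {"dp": [0, 0, -0.008], "rot": [0, 0, 0], "grip": 0.03}
    - {"dp": [0, 0, 0], "rot": [0, 0, 0], "grip": 0.03}

```text
clock: 25.35
tcp_pos: [0.6318, -0.0195, 0.062]
orientation: [3.141, 0.002, 0.017]
contact_force: [-0.1, 0.6, -0.8]
grip_width: 0.0389
```

```bash
sed -i 's/^print(\[(v.*/print([(v,int(c[v].mean()),int(c[v][0]-c[v][2])) for v in range(158,215)])/' m.py; sed -i 's/185,190)/185,190,195,200,205,210)/' m.py; python3 m.py 65
```

```text
[ 0.63217264 -0.01947249  0.06249125] [3.14138672e+00 2.19394348e-03 1.80938470e-02]
[(158, 132, 63), (159, 132, 63), (160, 132, 63), (161, 132, 63), (162, 132, 63), (163, 132, 63), (164, 133, 63), (165, 132, 63), (166, 132, 63), (167, 132, 63), (168, 133, 63), (169, 132, 63), (170, 132, 63), (171, 132, 63), (172, 132, 63), (173, 132, 62), (174, 134, 64), (175, 128, 61), (176, 94, 45), (177, 61, 40), (178, 96, 68), (179, 104, 70), (180, 98, 65), (181, 93, 63), (182, 97, 64), (183, 104, 69), (184, 108, 73), (185, 112, 75), (186, 113, 76), (187, 111, 74), (188, 105, 72), (189, 100, 67), (190, 97, 65), (191, 96, 64), (192, 98, 66), (193, 100, 67), (194, 102, 68), (195, 93, 62), (196, 87, 58), (197, 88, 59), (198, 86, 60), (199, 79, 54), (200, 82, 21), (201, 81, 6), (202, 81, 8), (203, 82, 8), (204, 83, 9), (205, 86, 9), (206, 86, 9), (207, 86, 10), (208, 85, 9), (209, 85, 10), (210, 86, 9), (211, 85, 9), (212, 85, 9), (213, 85, 9), (214, 86, 10)]
165 0.0185 170 0.0155 175 0.0124 180 0.0093 185 0.0062 190 0.0031 195 -0.0001 200 -0.0033 205 -0.0065 210 -0.0097
```

View pics/m_65.png

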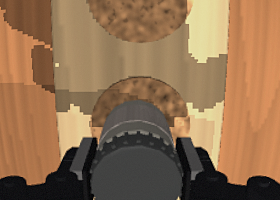

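Call:
send_rows:
  motion:
    - {"dp": [0.0025, 0, 0], "rot": [0, 0.011, 0], "grip": 0.03}
    - {"dp": [0, 0, -0.004], "rot": [0, 0, 0], "grip": 0.03}
    - {"dp": [0, 0, -0.003], "rot": [0, 0, 0], "grip": 0.03}
    - {"dp": [0, 0, 0], "rot": [0, 0, 0], "grip": 0.03}

```text
clock: 25.9
tcp_pos: [0.6365, -0.0194, 0.057]
orientation: [-3.141, -0.002, -0.005]
contact_force: [-0.1, -0.7, -0.9]
grip_width: 0.0391
```

Call:
send_rows:
  motion:
    - {"dp": [-0.002, -0.0005, -0.001], "rot": [0, 0, 0], "grip": 0.03}
    - {"dp": [0, 0, -0.002], "rot": [0, 0, 0], "grip": 0.03}
    - {"dp": [0, 0, 0], "rot": [0, 0, 0], "grip": 0.03}

```text
clock: 26.28
tcp_pos: [0.6342, -0.02, 0.0539]
orientation: [-3.141, -0.002, -0.005]
contact_force: [0.4, -0.4, -0.6]
grip_width: 0.0391
```

Call:
send_rows:
  motion:
    - {"dp": [0, 0, -0.001], "rot": [0, 0, 0], "grip": 0.03}
    - {"dp": [0, 0, 0], "rot": [0, 0, 0], "grip": 0.05}
    - {"dp": [0, 0, 0], "rot": [0, 0, 0], "grip": 0.07}
    - {"dp": [0, 0, 0], "rot": [0, 0, 0], "grip": 0.07}
    - {"dp": [0, 0, 0], "rot": [0, 0, 0], "grip": 0.07}
    - {"dp": [0, 0, 0], "rot": [0, 0, 0], "grip": 0.07}
    - {"dp": [0, 0, 0.02], "rot": [0, 0, 0], "grip": 0.07}
    - {"dp": [0, 0, 0.03], "rot": [0, 0, 0], "grip": 0.07}
    - {"dp": [0, 0, 0.04], "rot": [0, 0, 0], "grip": 0.065}
    - {"dp": [-0.02, 0.025, 0.03], "rot": [0, 0, 0], "grip": 0.065}
    - {"dp": [-0.02, 0.028, 0], "rot": [0, 0, 0], "grip": 0.065}
    - {"dp": [-0.025, 0.03, 0], "rot": [0, 0, 0], "grip": 0.065}
    - {"dp": [-0.025, 0.03, 0], "rot": [0, 0, 0], "grip": 0.065}
    - {"dp": [-0.025, 0.03, 0], "rot": [0, 0, 0], "grip": 0.065}
    - {"dp": [-0.025, 0.03, 0], "rot": [0, 0, 0], "grip": 0.065}
    - {"dp": [-0.02, 0.03, -0.01], "rot": [0, 0, 0], "grip": 0.065}
    - {"dp": [-0.02, 0.025, -0.015], "rot": [0, 0, 0], "grip": 0.065}
    - {"dp": [-0.01, 0.015, -0.015], "rot": [0, 0, 0], "grip": 0.065}
    - {"dp": [0, 0, 0], "rot": [0, 0, 0], "grip": 0.065}

```text
clock: 28.65
tcp_pos: [0.4435, 0.2278, 0.1537]
orientation: [-3.132, 0.007, -0.036]
contact_force: [0.2, 0.5, 0.7]
grip_width: 0.0649
```

```bash
python3 - <<'E'
from h import *
import cv2
T=imaging.grab_frame("top");S=imaging.grab_frame("wrist");print(get_obs()["tcp_pos"],get_obs()["orientation"])
np.savez("w4.npz",**S);np.savez("t4.npz",**T)
a=cv2.resize(T["img"][120:240,380:500,::-1],(400,400),interpolation=cv2.INTER_CUBIC)
b=S["img"][:,:,::-1][:,120:520]
cv2.imwrite("pics/c4.png",np.hstack([a,b]))
print((np.array(proj(T,[.6345,-.021,.086]))-[379.65,119.65])*3.333)
E
```

```text
[0.44520318 0.22652831 0.15453843] [-3.13140488  0.01158928 -0.03910135]
[-16.36977367 106.37397548]
```

View pics/c4.png

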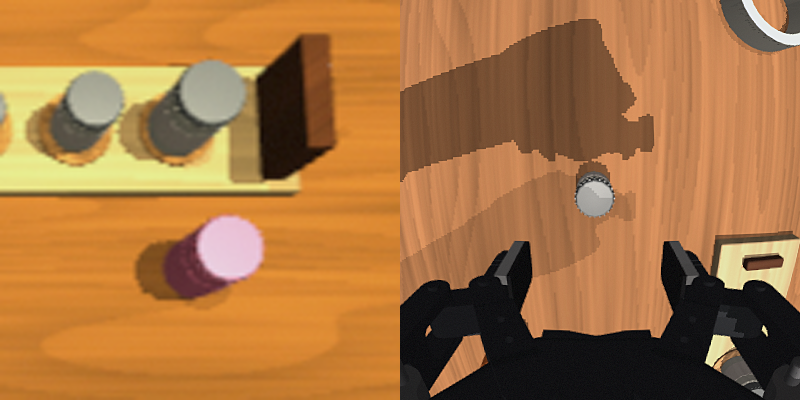

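The placed pots are unchanged in the top crop. The pot_45 lid is at wrist pixel (315,198).

```bash
python3 - <<'E'
from h import *
f=dict(np.load("w4.npz"))
print(backw(f,315,198.5,.045))
E
```

```text
[0.445161   0.22574012 0.045     ]
```

Call:
send_rows:
  motion:
    - {"dp": [0, -0.001, 0], "rot": [-0.01, 0.024, 0], "grip": 0.065}
    - {"dp": [0, 0, -0.02], "rot": [0, 0, 0], "grip": 0.065}
    - {"dp": [0, 0, -0.02], "rot": [0, 0, 0], "grip": 0.065}
    - {"dp": [0, 0, -0.02], "rot": [0, 0, 0], "grip": 0.065}
    - {"dp": [0, 0, -0.02], "rot": [0, 0, 0], "grip": 0.065}
    - {"dp": [0, 0, 0], "rot": [0, 0, 0], "grip": 0.065}

```text
clock: 29.5
tcp_pos: [0.4533, 0.2204, 0.0757]
orientation: [3.141, -0.031, 0.005]
contact_force: [0.7, -0.8, 1.4]
grip_width: 0.065
```

Call:
send_rows:
  motion:
    - {"dp": [-0.008, 0.005, 0], "rot": [0, 0, 0.02], "grip": 0.065}
    - {"dp": [0, 0, -0.02], "rot": [0, 0, 0], "grip": 0.065}
    - {"dp": [0, 0, -0.015], "rot": [0, 0, 0], "grip": 0.065}
    - {"dp": [0, 0, -0.01], "rot": [0, 0, 0], "grip": 0.065}
    - {"dp": [0, 0, -0.006], "rot": [0, 0, 0], "grip": 0.065}
    - {"dp": [0, 0, 0], "rot": [0, 0, 0], "grip": 0.065}

```text
clock: 30.25
tcp_pos: [0.4474, 0.2272, 0.0265]
orientation: [-3.138, -0.003, -0.011]
contact_force: [0.1, -0.3, -0.2]
grip_width: 0.0654
```

Call:
send_rows:
  motion:
    - {"dp": [-0.002, -0.0015, -0.006], "rot": [0, 0, 0], "grip": 0.065}
    - {"dp": [0, 0, -0.004], "rot": [0, 0, 0], "grip": 0.065}
    - {"dp": [0, 0, 0], "rot": [0, 0, 0], "grip": 0.065}
    - {"dp": [0, 0, 0], "rot": [0, 0, 0], "grip": 0.024}
    - {"dp": [0, 0, 0], "rot": [0, 0, 0], "grip": 0.024}
    - {"dp": [0, 0, 0], "rot": [0, 0, 0], "grip": 0.024}
    - {"dp": [0, 0, 0], "rot": [0, 0, 0], "grip": 0.024}
    - {"dp": [0, 0, 0], "rot": [0, 0, 0], "grip": 0.024}

```text
clock: 31.25
tcp_pos: [0.4458, 0.2259, 0.0168]
orientation: [-3.137, -0.003, -0.013]
contact_force: [0.4, 0.9, -0.7]
grip_width: 0.033
```

Call:
send_rows:
  motion:
    - {"dp": [0, 0, 0.01], "rot": [0, 0, 0], "grip": 0.024}
    - {"dp": [0, 0, 0.025], "rot": [0, 0, 0], "grip": 0.024}
    - {"dp": [0, 0, 0.03], "rot": [0, 0, 0], "grip": 0.024}
    - {"dp": [0.01, -0.01, 0.01], "rot": [0, 0, 0], "grip": 0.024}
    - {"dp": [0.025, -0.02, 0], "rot": [0, 0, 0], "grip": 0.024}
    - {"dp": [0.03, -0.025, 0], "rot": [0, 0, 0], "grip": 0.024}
    - {"dp": [0.03, -0.025, 0], "rot": [0, 0, 0], "grip": 0.024}
    - {"dp": [0.03, -0.025, 0], "rot": [0, 0, 0], "grip": 0.024}
    - {"dp": [0.03, -0.025, 0], "rot": [0, 0, 0], "grip": 0.024}
    - {"dp": [0.02, -0.015, 0], "rot": [0, 0, 0], "grip": 0.024}
    - {"dp": [0.01, -0.008, 0], "rot": [0, 0, 0], "grip": 0.024}
    - {"dp": [0, 0, 0], "rot": [0, 0, 0], "grip": 0.024}

```text
clock: 32.75
tcp_pos: [0.6372, 0.0595, 0.0934]
orientation: [-3.14, -0.001, -0.011]
contact_force: [0.0, 0.7, -1.2]
grip_width: 0.0326
```

Call:
send_rows:
  motion:
    - {"dp": [-0.002, 0.005, 0], "rot": [0, 0.006, 0], "grip": 0.024}
    - {"dp": [0, 0, -0.015], "rot": [0, 0, 0], "grip": 0.024}
    - {"dp": [0, 0, -0.015], "rot": [0, 0, 0], "grip": 0.024}
    - {"dp": [0, 0, -0.01], "rot": [0, 0, 0], "grip": 0.024}
    - {"dp": [0, 0, -0.008], "rot": [0, 0, 0], "grip": 0.024}
    - {"dp": [0, 0, 0], "rot": [0, 0, 0], "grip": 0.024}

```text
clock: 33.5
tcp_pos: [0.6315, 0.0687, 0.0404]
orientation: [-3.138, -0.009, 0.006]
contact_force: [0.0, 0.6, -0.3]
grip_width: 0.0328
```

```bash
sed -i 's/range(158,215)/range(175,225)/; s/210)/210,215,220)/' m.py; python3 m.py 45
```

```text
[0.63181415 0.06871062 0.04085913] [-3.1382151  -0.00859733  0.00519779]
[(175, 132, 63), (176, 132, 63), (177, 132, 64), (178, 132, 63), (179, 133, 63), (180, 133, 63), (181, 132, 63), (182, 132, 63), (183, 132, 63), (184, 132, 63), (185, 132, 64), (186, 132, 63), (187, 132, 63), (188, 134, 63), (189, 138, 65), (190, 107, 53), (191, 72, 45), (192, 88, 61), (193, 106, 72), (194, 98, 66), (195, 92, 62), (196, 94, 63), (197, 100, 68), (198, 108, 72), (199, 106, 70), (200, 108, 73), (201, 110, 75), (202, 105, 70), (203, 81, 54), (204, 78, 53), (205, 77, 51), (206, 75, 50), (207, 75, 51), (208, 76, 51), (209, 77, 51), (210, 78, 52), (211, 78, 52), (212, 79, 55), (213, 79, 48), (214, 79, 20), (215, 81, 7), (216, 83, 8), (217, 85, 9), (218, 86, 10), (219, 86, 10), (220, 86, 10), (221, 86, 10), (222, 86, 10), (223, 85, 10), (224, 86, 10)]
165 0.1103 170 0.1077 175 0.105 180 0.1022 185 0.0995 190 0.0967 195 0.094 200 0.0911 205 0.0883 210 0.0855 215 0.0826 220 0.0796
```

Call:
send_rows:
  motion:
    - {"dp": [0.003, -0.003, 0], "rot": [0, 0, 0], "grip": 0.024}
    - {"dp": [0, 0, -0.0015], "rot": [0, 0, 0], "grip": 0.024}
    - {"dp": [0, 0, 0], "rot": [0, 0, 0], "grip": 0.024}

```text
clock: 33.92
tcp_pos: [0.6361, 0.0651, 0.0405]
orientation: [-3.138, -0.008, 0.002]
contact_force: [-0.6, 0.6, 0.5]
grip_width: 0.0326
```

Call:
send_rows:
  motion:
    - {"dp": [-0.0015, 0, -0.0015], "rot": [0, 0, 0], "grip": 0.024}
    - {"dp": [0, 0, -0.001], "rot": [0, 0, 0], "grip": 0.024}
    - {"dp": [0, 0, 0], "rot": [0, 0, 0], "grip": 0.024}

```text
clock: 34.3
tcp_pos: [0.6346, 0.0652, 0.0381]
orientation: [-3.138, -0.008, 0.001]
contact_force: [0.6, 0.3, -1.4]
grip_width: 0.0331
```

Next I'll release, rise and back away so the cameras are clear.

Call:
send_rows:
  motion:
    - {"dp": [0, 0, -0.0008], "rot": [0, 0, 0], "grip": 0.024}
    - {"dp": [0, 0, 0], "rot": [0, 0, 0], "grip": 0.045}
    - {"dp": [0, 0, 0], "rot": [0, 0, 0], "grip": 0.065}
    - {"dp": [0, 0, 0], "rot": [0, 0, 0], "grip": 0.065}
    - {"dp": [0, 0, 0], "rot": [0, 0, 0], "grip": 0.065}
    - {"dp": [0, 0, 0], "rot": [0, 0, 0], "grip": 0.065}
    - {"dp": [0, 0, 0.02], "rot": [0, 0, 0], "grip": 0.065}
    - {"dp": [0, 0, 0.03], "rot": [0, 0, 0], "grip": 0.065}
    - {"dp": [0, 0, 0.04], "rot": [0, 0, 0], "grip": 0.065}
    - {"dp": [0, 0, 0.05], "rot": [0, 0, 0], "grip": 0.065}
    - {"dp": [-0.02, 0.03, 0.04], "rot": [0, 0, 0], "grip": 0.065}
    - {"dp": [-0.03, 0.04, 0.02], "rot": [0, 0, 0], "grip": 0.065}
    - {"dp": [-0.03, 0.04, 0], "rot": [0, 0, 0], "grip": 0.065}
    - {"dp": [-0.03, 0.04, 0], "rot": [0, 0, 0], "grip": 0.065}
    - {"dp": [-0.03, 0.04, 0], "rot": [0, 0, 0], "grip": 0.065}
    - {"dp": [-0.02, 0.04, 0], "rot": [0, 0, 0], "grip": 0.065}
    - {"dp": [0, 0.04, 0], "rot": [0, 0, 0], "grip": 0.065}
    - {"dp": [0, 0.02, 0], "rot": [0, 0, 0], "grip": 0.065}
    - {"dp": [0, 0, 0], "rot": [0, 0, 0], "grip": 0.065}

```text
clock: 36.67
tcp_pos: [0.4708, 0.3593, 0.2629]
orientation: [-3.127, 0.004, -0.024]
contact_force: [0.2, 0.1, -0.1]
grip_width: 0.065
```

```bash
python3 - <<'E'
from h import *
import cv2
T=imaging.grab_frame("top");S=imaging.grab_frame("scene");print(get_obs()["tcp_pos"])
a=cv2.resize(T["img"][120:200,290:490,::-1],None,fx=4,fy=4,interpolation=cv2.INTER_CUBIC)
b=cv2.resize(S["img"][130:280,130:400,::-1],(504,280),interpolation=cv2.INTER_CUBIC)
c=np.zeros((600,800,3),np.uint8);c[:320]=a;c[320:,:504]=b;cv2.imwrite("pics/fin.png",c)
for y,h,r in ((.064,.045,.017),(-.021,.065,.020),(-.106,.085,.023),(-.191,.105,.026)):
  print((np.array(proj(T,[.6345,y,.021+h]))-[289.625,119.625])*4)
E
```

```text
[0.47149397 0.35698402 0.26266412]
[211.43615777 136.42267407]
[340.45430703 127.76153674]
[475.09498271 118.72295271]
[615.73391077 109.28169908]
```

View pics/fin.png

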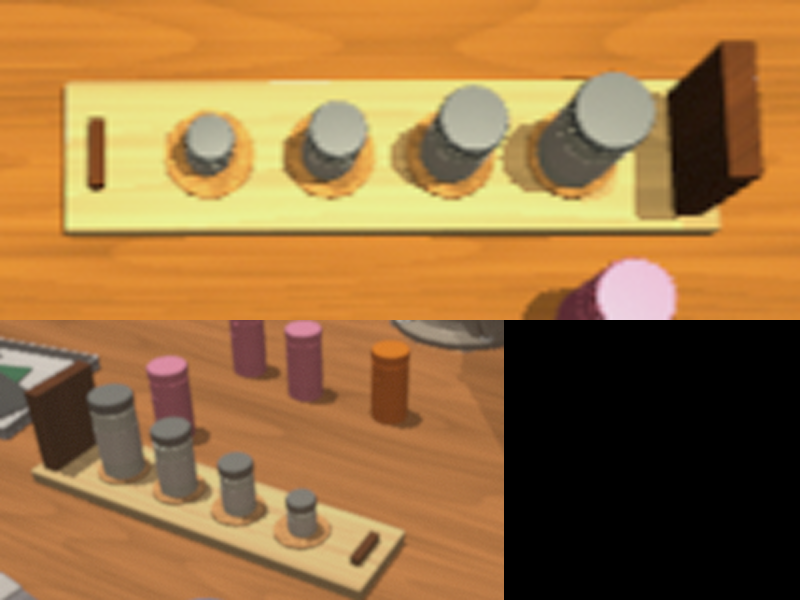

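All four pots stand on their discs. Lids are at (211,136), (338,128), (473,119) and (614,110) in the enlarged crop, within about 2 enlarged pixels (roughly 1–2 mm) of the centred predictions.

```bash
python3 -c "
from bench import hand_in
print(hand_in())"
```

```text
the job is handed in; nothing more can be done
None
```

The job is handed in. All four pots stand upright on their discs in height order, with the 105 mm pot next to the tall end block, then 85, 65 and 45 mm. The arm's clock read about 37 s, against the limit of 106 s.

- **Centring:** the final top view showed every lid within about 1–2 mm of the position expected for a centred pot. The scene view showed all four upright.
- **Tape roll and look-alikes:** I never moved near the tape roll and didn't touch the pink or orange pots. I didn't measure the tape roll again at the end.
- **Disagreement:** the scene camera's first estimate put three of the pots 8–9 mm further forward than the top camera did. The wrist camera agreed with the top camera, so I used those two.
- **Forces:** the wrist force readings I saw stayed below about 3 N.

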